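# Prove the travel of a spring-backed tilt plate

## Robot

A 7-joint arm with a two-finger parallel gripper is mounted at the origin on the work surface. World frame = base frame: x ahead of the robot, y to its left, z up, the work surface at z = 0. Lengths are in m, angles in rad, forces in N, time in s.
With the tool pointing down it reaches from about 0.35 to 0.9 m from the base axis. Payload 7.2 kg.
Tool frame: the origin (TCP) lies at the very end of the fingers, on their centre line; the grasp point (between the pads) lies 19 mm behind it; x points along the fingers, z is the direction in which the jaws open and shut, and the axes are right-handed (so a half turn about x gives the same grasp; the last joint's range is limited). The gripper opens to 85 mm and grips with 20 to 120 N. Pads are 22 mm wide; open, the fingers measure 114 mm over their backs; the gripper's body (76 mm by 85 mm) begins 54 mm behind the grasp point. The pads swing forward as they close: fully open they stand 13 mm farther back than shut.
Start: joints at [-1.225, 0.411, -0.013, 1.596, 0.006, 1.134, -0.082], TCP at [0.251, 0.572, 0.231] pointing down, gripper open.
Joint ranges: [-2.95, 2.95], [-0.29, 1.99], [-1.47, 1.44], [0.14, 2.54], [-1.03, 4.17], [0.13, 1.85], [-2.86, 2.86]. Speed limits (rad/s): [2.39, 2.39, 3.01, 3.01, 3.14, 3.14, 3.14].

## Interface

Orientations are given as a unit quaternion [x, y, z, w].
In Python, from rig import manip gives the robot as it stands.
- The arm moves only by the shell command python3 -m inch 'ROWS' [FORCE]. ROWS is text: rows parted by semicolons, each of 7 numbers parted by spaces: the shift along the tool's x, y, z in mm, then the turn, a rotation vector about the tool's x, y, z in rad, then the closure in counts, from 0 (fully open) to 255 (shut). In form: tx ty tz rx ry rz gripper; .... A call has exactly 10 rows; each row shifts and turns the commanded pose from where the row before left it, along the tool's axes as they then stand; what a row does not reach is not made up. A row lasts 1/10 s, in which the tool goes at most 50 mm and 8.59 degrees, less where a joint would pass 70% of its speed; a pose out of reach is approached as far as the arm can. A call is refused whole if a number of a shift passes 50 or a number of a turn 0.15, either way. A call with a gripper value outside its range is refused whole. The fingers move at their own pace and stop on an object; FORCE is the grip in N (left out, the last holds). Time passes only in rows, so rows that do not move let the fingers close, or fill a call up. It gives the time, the measured TCP pose, the force and the opening at its end, in the units of the state.
- manip.observe(): the state, without advancing time (a new reading comes with each control period).
- manip.camera(name): name is "scene" or "top" or "wrist"; returns the picture (400x640x3 uint8, red, green, blue); there is no depth.
- manip.calibration(name): a dict with "fx", "fy", "cx", "cy" (pixels), "cam_to_world" (4x4, takes a point from camera to world coordinates); the wrist camera has in their place "T_tool_cam" (4x4, takes a point from camera to tool coordinates, whose origin is the TCP and whose axes are the tool frame's). Camera axes: x right, y down, z forward; pixel columns grow to the right and rows downward; lengths in m; the calibration is good to about 2 mm. The wrist camera is an equidistant fisheye: a pixel r from the principal point sees the ray r / f radians off the axis. A picture is of the moment at which its call begins: read the wrist's pose just before it. calibration takes no time and is no camera call.
- manip.sign_off(): hands the job in, once; it reports no verdict.
Trained networks look in the newest picture that a camera, given by its name, has taken for a name from the list of things; names that differ only in an ending like _2 or _b are one class to them, and where a whole thing is asked for, a point or a joint stands for the part that bears it (a point fixed in the world has none). Each returns a list of dicts, best first, with "p" (0 to 1); they miss things now and then, are a little off and sometimes report something else, mostly with a low value. They report only what shows in the picture. A call takes as long as a camera call. They do not tell look-alikes from the thing itself.
- manip.cut_out(camera, name): "region" (400x640 bool, what is visible of it) and "rect" ([left, top, right, bottom] in pixels, round what is visible of it).
The state is a dict: "t": time; "joints": joint angles; "qvel": joint speeds; "joint_torque": joint torques, N m; "tcp_pos": TCP position; "ee_rot": TCP orientation; "ft_force": force on the tool from outside, world axes, zero at the start; "ft_torque": the same for the moment, N m; "opening": opening from 0.0 (shut) to 1.0 (fully open).
Only numpy, scipy, OpenCV 4.12 (cv2) and the standard library are available. Lean on these libraries where they do the work, as an engineer would, in place of code of your own. Each camera call takes 0.05 s, during which the arm holds its last target. There are 200 camera calls.

## Task

Check the spring-backed tilt plate's travel before it goes onto the mill: with closed fingertips press down the round pad on its corner until the pointer is level with the tab clamped on the scale, not driving it well past, and keep it there for about a second. Then let the plate rise slowly under the fingers, without snapping back, until it rests level again, and draw clear. Do not touch the pointer or pick anything up; the slotted block stays lying on the plate and everything else stays where it is.

Things in the scene. Friction and masses are not known exactly. Their poses are not given: they have to be found in the camera images.
- fixture: Spring-backed tilt fixture, fixed to the bench; origin at the middle of its underside, z up. A dark square base lies with its corners on the fixture's own x and y axes (each corner about 109 mm from the middle); pivot posts stand on the two x corners. On the -y side a tongue runs out to 210 mm and carries an upright aluminium scale: 5 mm thick, y -151 to -209 mm, its marked face at x = -18 mm looking to +x, its top at 110 mm height.
- tilt_plate (a joint): Tilt of the 140 mm square, 12 mm thick steel plate, in rad: 0 = level at rest (top at 78 mm height), up to 0.30 as its -y corner is pressed down. It turns about the fixture's x axis at 66 mm height. Springs hold it against the rest stop: about 5.5 N at the pad starts it moving, about 14 N at the pad gives 0.2 rad. Let go suddenly, it snaps back; it rises with a finger that rises slowly (up to some 60 mm/s).
- pad_top (a point): Centre of the top of the press pad: a round flat dark steel pad, 32 mm across, 10 mm tall, on the plate's -y corner, 70 mm from the tilt axis; its top is 88 mm above the bench at rest. Only the scale, 81 mm further out, stands higher near it. Each mm the pad sinks lowers the pointer tip by about 2.4 mm.
- pointer_tip (a point): Sharp end of the pointer: a thin steel bar with a tapered tip, 8 mm wide, fixed to the plate and sticking out beyond the pad's corner along the fixture's -y, over the tongue; not to be touched. The tip is 168 mm from the tilt axis, 72 mm above the bench at rest, and sinks as the pad is pressed.
- tab: Steel tab clamped on the scale, just beyond the pointer's end: 10 mm thick (vertically), 20 mm along the scale; it is the mark. Origin at the middle of its underside. It is at a different height each time, 18 to 33 mm below the resting pointer, and does not move.
- mark (a point): Mid-thickness of the tab, on the side that looks at the pointer; z up. The pointer is at the mark when its tip is at this height.
- slot_block: Loose steel block with a slot along its top, 50 x 30 x 24 mm, lying on the tilt plate near its middle; origin at the middle of its underside. It tilts with the plate.
- collet: steel collet, upright, 32 mm across, 45 mm tall, standing beside the fixture; loose bystander; origin at the middle of its underside
- chuck_key: T-shaped drill chuck key lying flat, 85 x 90 mm, 20 mm high, beside the fixture; loose bystander; origin at the middle of its underside
- wrench: steel wrench lying flat, 160 mm long; loose bystander; origin at the middle of its underside
- chip_brush: chip brush lying flat, 180 mm long; loose bystander; origin at the middle of its underside
- oil_bottle: white oil bottle, 56 mm across, 150 mm tall; loose bystander; origin at the middle of its underside
- arbor: steel arbor, 40 mm foot, 90 mm tall, upright; loose bystander; origin at the middle of its underside
- part_cup: steel cup, 70 mm across, 60 mm tall; loose bystander; origin at the middle of its underside
There are look-alikes about, which are no part of the job. What is shaped like the slot_block but brown is not meant.

How it is judged:
On the way, in this order (a step that is already met when the one before it is completed fails the run):
1. the pad is pressed by the fingers and the pointer tip is level with the tab, within its thickness (5 mm above or below its middle), for 0.6 s (z of pointer_tip in the frame of mark between -0.005 and 0.005 m and contact force between the fingers and tilt_plate_c1 above 1.5 N), for 0.6 s.
2. the plate is back at rest (value of joint tilt_plate below 0.03 rad), for 0.2 s.
At the end, for the whole second after the job is handed in: The plate is back level at rest (tilt under 0.03 rad), the slotted block lies flat and still on it within 12 mm of where it started, and every bystander is within 20 mm of where it started (value of joint tilt_plate below 0.03 rad and distance of slot_block from where it was at the start of the episode below 0.012 m and angle between slot_block's own z axis and vertical below 0.08 rad and linear speed of slot_block below 0.02 m/s and distance of each of collet, chuck_key, wrench, chip_brush, oil_bottle, arbor, part_cup from where it was at the start of the episode below 0.02 m); the robot touches nothing.
It fails at once if the pointer is driven more than 13 mm below the middle of the tab (z of pointer_tip in the frame of mark below -0.013 m).
It fails at once if the plate snaps back (its tilt falls faster than 1.5 rad/s, some 105 mm/s at the pad) (velocity of joint tilt_plate below -1.5 rad/s).
It fails at once if the fingers or arm touch the pointer (contact force between any of the fingers, the arm and tilt_plate_c2 above 0.5 N or contact force between any of the fingers, the arm and tilt_plate_c3 above 0.5 N).
It fails at once if the slotted block is lifted or shoved more than 15 mm (distance of slot_block from where it was at the start of the episode above 0.015 m).
It fails at once if a bystander is lifted or moved more than 20 mm (distance of any of collet, chuck_key, wrench, chip_brush, oil_bottle, arbor, part_cup from where it was at the start of the episode above 0.02 m).
It also fails if it takes over 38 s, if anything falls off the work surface, if the arm or the gripper's body presses on something with over 40 N, if the wrist force passes 120 N, or if a joint passes its speed limit or range.

## Working session

There is one attempt and no reset: what is moved stays moved. The work goes in short steps, Python scripts to look and compute and a shell command to move; the robot and the scene stay as the last step left them, time stands still between calls to the robot, and variables do not carry over. Pictures are saved under pics/ and viewed, about 8 in all and at most 12, crops included, and the job is handed in when it is done.

```bash
mkdir -p pics; ls; python3 - <<'E'
from rig import manip
import cv2,json,numpy as np
print(manip.observe())
for c in ("scene","top"):
    im=manip.camera(c); cv2.imwrite(f"pics/{c}0.png",im[...,::-1])
    print(c,manip.calibration(c))
    for n in ("pad_top","tab","tilt_plate","fixture","pointer_tip"):
        for d in manip.cut_out(c,n)[:3]: 
            r=d["region"]; ys,xs=np.nonzero(r); print(n,round(d["p"],2),d["rect"],xs.mean().round(1),ys.mean().round(1))
print(manip.calibration("wrist"))
E
```

```text
pics
{'t': 0.0, 'joints': array([-1.22517993,  0.41196655, -0.01272266,  1.59702622,  0.00560564,
        1.1342868 , -0.08220485]), 'qvel': array([-2.79405214e-03, -2.34783436e-04,  2.81062093e-04, -1.64386316e-04,
        2.97456894e-04, -9.07227815e-05,  3.78579931e-04]), 'joint_torque': array([-3.00945303e-04, -6.00637078e+01,  6.81905821e-01, -2.99399507e+01,
        1.38305881e-02,  1.10167509e-02, -2.60957387e-05]), 'tcp_pos': array([0.25115462, 0.57178644, 0.23041878]), 'ee_rot': array([-0.38698035,  0.59251138,  0.38627397,  0.59158169]), 'ft_force': array([-0.2840216 , -0.30195889,  0.08306792]), 'ft_torque': array([ 0.00719698, -0.00850795,  0.01559371]), 'opening': 1.0000377681827572}
scene {'fx': 396.06682522346875, 'fy': 396.06682522346875, 'cx': 311.6900929635797, 'cy': 192.93127303463137, 'cam_to_world': array([[ 0.7072062 ,  0.42646593, -0.56390265,  1.27787754],
       [ 0.70674803, -0.44802994,  0.5475184 , -0.68764142],
       [-0.01914733, -0.78574549, -0.61825351,  0.84001304],
       [ 0.        ,  0.        ,  0.        ,  1.        ]])}
pad_top 0.8 [297.5, 15
[... 648 characters left out ...]
2, 250.6] 280.9 214.9
tab 0.49 [340.7, 188.0, 353.0, 206.0] 344.3 192.3
tilt_plate 0.62 [248.4, 181.5, 329.8, 246.3] 281.4 215.0
fixture 0.59 [246.0, 180.4, 353.2, 248.8] 290.8 212.1
pointer_tip 0.73 [249.2, 184.2, 321.8, 246.3] 281.2 214.9
{'fx': 309.70691628693146, 'fy': 309.70691628693146, 'cx': 315.8555795482984, 'cy': 203.44783412580574, 'T_tool_cam': array([[ 2.03123465e-04, -2.59276531e-01,  9.65803106e-01,
        -1.43489122e-01],
       [ 2.97904343e-04, -9.65803067e-01, -2.59276584e-01,
         6.56293314e-02],
       [ 9.99999935e-01,  3.40382098e-04, -1.18937660e-04,
         9.80188139e-04],
       [ 0.00000000e+00,  0.00000000e+00,  0.00000000e+00,
         1.00000000e+00]])}
```

```bash
python3 - <<'E'
import cv2
a=cv2.imread("pics/top0.png")[150:290,220:400]; cv2.imwrite("pics/topc.png",cv2.resize(a,None,fx=4.4,fy=4.2,interpolation=3))
a=cv2.imread("pics/scene0.png")[130:250,260:380]; cv2.imwrite("pics/scenec.png",cv2.resize(a,None,fx=5,fy=5,interpolation=3))
E
```

```text
(no output)
```

View pics/topc.png

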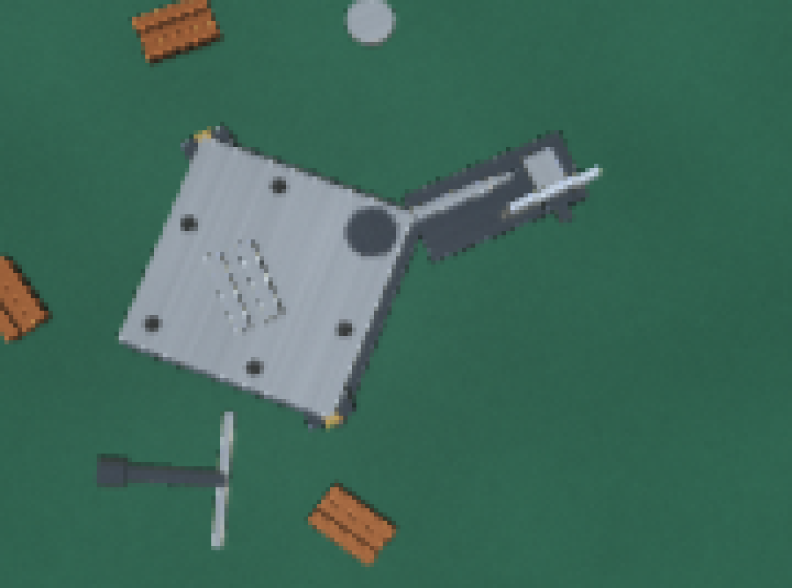

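View pics/scenec.png

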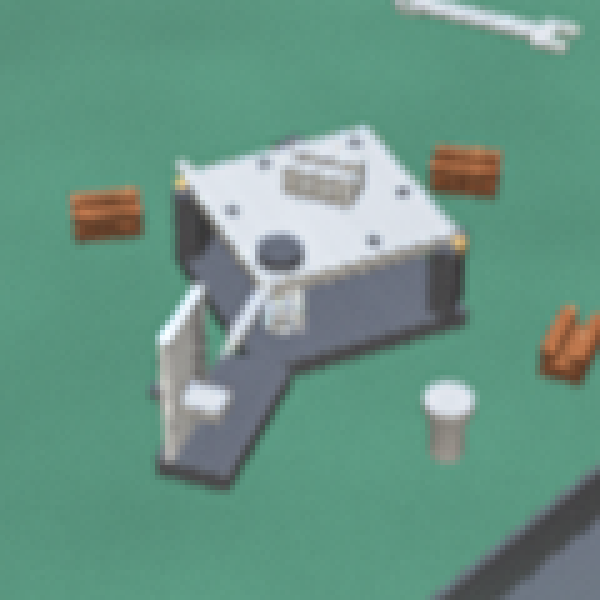

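View pics/scene0.png

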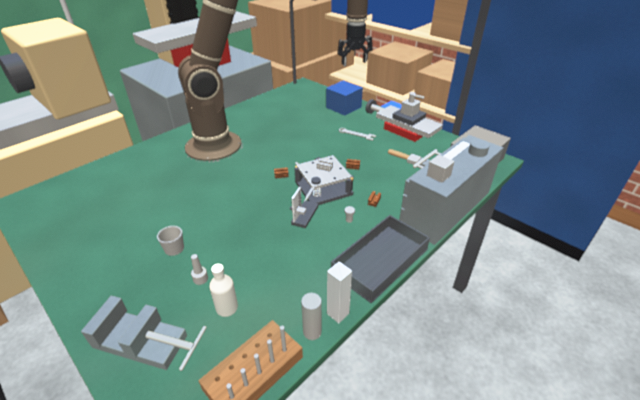

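Top crop: the pad is at crop (371,231), i.e. about px (304.3,205). The tab top is at about px (343.6,190) and the pointer tip at about (336.5,192). The three brown blocks are decoys, and the collet stands at px ~(304,155). Next I fit the fixture pose.

```bash
cat > h.py <<'E'
import numpy as np, cv2
from rig import manip
from scipy.optimize import least_squares
from scipy.spatial.transform import Rotation as R
def proj(c,P):
    k=manip.calibration(c); T=np.linalg.inv(k["cam_to_world"]); p=np.atleast_2d(P)@T[:3,:3].T+T[:3,3]
    return np.c_[k["fx"]*p[:,0]/p[:,2]+k["cx"],k["fy"]*p[:,1]/p[:,2]+k["cy"]]
def wproj(P,tcp,q):
    k=manip.calibration("wrist"); W=np.eye(4); W[:3,:3]=R.from_quat(q).as_matrix(); W[:3,3]=tcp
    T=np.linalg.inv(W@k["T_tool_cam"]); p=np.atleast_2d(P)@T[:3,:3].T+T[:3,3]
    r=np.hypot(p[:,0],p[:,1]); th=np.arctan2(r,p[:,2]); f=k["fx"]
    return np.c_[f*th*p[:,0]/r+k["cx"],f*th*p[:,1]/r+k["cy"]]
def F(x,y,a,P):
    P=np.atleast_2d(P).astype(float); c,s=np.cos(a),np.sin(a)
    return np.c_[x+c*P[:,0]-s*P[:,1],y+s*P[:,0]+c*P[:,1],P[:,2]]
E
python3 - <<'E'
from h import *
s=.07*2**.5
loc=np.array([[0,-.070,.088],[s,0,.078],[0,s,.078],[-s,0,.078],[0,-s,.078],[0,-.168,.072]])
top=lambda u,v:[220+(u+.5)/4.4-.5,150+(v+.5)/4.2-.5]
sc=lambda u,v:[260+u/5-.4,130+v/5-.4]
T0=np.array([top(371,229),top(333,420),top(120,338),top(203,135),top(411,213),top(515,176)])
S0=np.array([sc(279,245),sc(466,240),sc(366,126),sc(180,165),sc(270,285),sc(226,353)])
best=None
for swap in (1,-1):
  for a0 in np.arange(0,6.3,.7):
    L=loc*[swap,1,1]
    f=lambda p:np.r_[(proj("top",F(*p[:3],L))-T0).ravel(),(proj("scene",F(*p[:3],L))-S0).ravel()]
    r=least_squares(f,[.45,.06,a0])
    if best is None or r.cost<best[0]: best=(r.cost,swap,r.x,r.fun.reshape(-1,2).round(1))
print(best)
x=best[2]
for n,l in (("pad",loc[0]),("tip",loc[5])): print(n,F(*x,l))
# tab height from scene tab: top face centre ~ (207,390); bottom-front
for z in (.039,.044,.049,.054): 
  c=[[dx,dy,z+.005] for dx in(-.018,.002) for dy in (-.172,-.192)]
  print(z,(proj("scene",F(*x,c))*5-[1298,648]).round(0).tolist(),(proj("top",F(*x,c))-[220,150])*[4.4,4.2])
E
```

```text
(np.float64(3328.9865503050146), -1, array([0.5244996 , 0.10419565, 0.34445517]), array([[ -0.2,   2. ],
       [ -3.6,   0.7],
       [ -2.8,  -2. ],
       [  1. ,  -1. ],
       [  0.9,   2.3],
       [  1.2,   2.5],
       [ -0.2,   0.2],
       [-55.1, -14.3],
       [  2.6,   0.4],
       [ 56.1,  14.3],
       [ -2.2,  -0.4],
       [ -2.9,   0.1]]))
pad [[0.54813747 0.03830748 0.088     ]]
tip [[ 0.58123049 -0.05393596  0.072     ]]
0.039 [[184.0, 384.0], [170.0, 403.0], [213.0, 393.0], [199.0, 412.0]] [[531.34904045 211.95095051]
 [561.00736918 201.61074414]
 [520.33945023 183.62986438]
 [549.96969313 173.32319116]]
0.044 [[184.0, 378.0], [169.0, 397.0], [213.0, 387.0], [198.0, 406.0]] [[531.96729481 211.4396919 ]
 [561.76523757 201.0510295 ]
 [520.90497367 182.98554087]
 [550.67456596 172.63072793]]
0.049 [[184.0, 372.0], [169.0, 391.0], [212.0, 380.0], [198.0, 400.0]] [[532.59142117 210.92357751]
 [562.53029861 200.48600283]
 [521.47586166 182.33510531]
 [551.38612022 171.9317009 ]]
0.054 [[183.0, 366.0], [168.0, 385.0], [212.0, 374.0], [198.0, 393.0]] [[533.22150358 210.40253784]
 [563.30265516 199.91558814]
 [522.0521909  181.67847033]
 [552.10445135 171.2260163 ]]
```

```bash
python3 - <<'E'
from h import *
s=.07*2**.5
loc=np.array([[0,-.070,.088],[s,0,.078],[0,s,.078],[-s,0,.078],[0,-s,.078],[0,-.168,.072]])
top=lambda u,v:[220+(u+.5)/4.4-.5,150+(v+.5)/4.2-.5]
sc=lambda u,v:[260+u/5-.4,130+v/5-.4]
T0=np.array([top(371,229),top(203,135),top(120,338),top(333,420),top(411,213),top(515,176)])
S0=np.array([sc(279,245),sc(466,240),sc(366,126),sc(180,165),sc(270,285),sc(226,353)])
f=lambda p:np.r_[(proj("top",F(*p[:3],loc))-T0).ravel(),(proj("scene",F(*p[:3],loc))-S0).ravel()]
r=least_squares(f,[.45,.06,.35],loss="soft_l1"); x=r.x
print(r.cost,x.tolist(),f(x).reshape(-1,2).round(1).tolist())
for n,l in (("pad",loc[0]),("tip",loc[5]),("tab",[-.008,-.182,.044])): print(n,F(*x,l))
for z in (.039,.044,.049,.054): 
  c=[[dx,dy,z+.005] for dx in(-.018,.002) for dy in (-.172,-.192)]
  print(z,(proj("scene",F(*x,c))*5-[1298,648]).round(0).tolist(),((proj("top",F(*x,c))-[220,150])*[4.4,4.2]).round().tolist())
q=manip.observe()["ee_rot"]; print(R.from_quat(q).as_matrix().round(3))
E
```

```text
5.867579008918938 [0.5239889840383242, 0.10214274347777844, 0.40968636851740503] [[-0.1, 0.6], [-0.5, 0.0], [-1.1, 0.4], [-0.5, -0.0], [0.8, 0.3], [0.4, -1.0], [0.6, 0.7], [-1.0, -1.6], [0.4, 0.2], [0.8, 1.9], [-0.9, 0.3], [-0.3, 1.1]]
pad [[0.5518715  0.03793554 0.088     ]]
tip [[ 0.59090702 -0.05195455  0.072     ]]
tab [[ 0.58914556 -0.06798256  0.044     ]]
0.039 [[197.0, 391.0], [184.0, 411.0], [227.0, 398.0], [214.0, 418.0]] [[530.0, 196.0], [558.0, 184.0], [517.0, 169.0], [546.0, 157.0]]
0.044 [[196.0, 385.0], [184.0, 405.0], [226.0, 392.0], [214.0, 412.0]] [[530.0, 196.0], [559.0, 184.0], [517.0, 168.0], [546.0, 156.0]]
0.049 [[196.0, 379.0], [183.0, 398.0], [226.0, 386.0], [214.0, 406.0]] [[531.0, 195.0], [560.0, 183.0], [518.0, 167.0], [547.0, 155.0]]
0.054 [[196.0, 372.0], [183.0, 392.0], [226.0, 380.0], [213.0, 400.0]] [[531.0, 195.0], [561.0, 182.0], [518.0, 167.0], [548.0, 154.0]]
[[ 0.    -0.916  0.402]
 [ 0.     0.402  0.916]
 [-1.    -0.     0.   ]]
```

```bash
python3 -m inch '0 -32 -24 0 0 0 255; 0 -32 -24 0 0 0 255; 0 -32 -24 0 0 0 255; 0 -32 -24 0 0 0 255; 0 -32 -24 0 0 0 255; 0 -32 -24 0 0 0 255; 0 -32 -24 0 0 0 255; 0 -32 -24 0 0 0 255; 0 -32 -24 0 0 0 255; 0 -32 -24 0 0 0 255'
python3 -m inch '0 -28 -21 0 0 0 255; 0 -28 -21 0 0 0 255; 0 -28 -21 0 0 0 255; 0 -28 -21 0 0 0 255; 0 -28 -21 0 0 0 255; 0 -28 -21 0 0 0 255; 0 0 0 0.145 0 0 255; 0 0 0 0.145 0 0 255; 0 0 0 0.145 0 0 255; 0 0 0 0.145 0 0 255'
python3 -m inch '0 0 0 0.145 0 0 255; 0 0 0 0.145 0 0 255; 0 0 0 0.145 0 0 255; 0 0 0 0.145 0 0 255; 0 0 0 0.145 0 0 255; 0 0 0 0.145 0 0 255; 0 0 0 0.145 0 0 255; 0 0 0 0.145 0 0 255; 0 0 0 0.145 0 0 255; 0 0 0 0.145 0 0 255'
cat > w.py <<'E'
import sys; from h import *
X=[0.5239889840383242, 0.10214274347777844, 0.40968636851740503]
def snap(n):
    o=manip.observe(); im=manip.camera("wrist"); cv2.imwrite(f"pics/{n}.png",im[...,::-1])
    np.save(f"pics/{n}.npy",np.r_[o["tcp_pos"],o["ee_rot"]])
    print(o["t"],o["tcp_pos"],R.from_quat(o["ee_rot"]).as_matrix().round(3).tolist(),o["joints"].round(2),o["ft_force"].round(2))
    print("opening",o["opening"],"pad/tip/tab px",wproj(F(*X,[[0,-.07,.088],[0,-.168,.072],[-.008,-.182,.05]]),o["tcp_pos"],o["ee_rot"]).round(1).tolist())
    print("err to pad (tool mm)",R.from_quat(o["ee_rot"]).inv().apply(F(*X,[0,-.07,.088])[0]-o["tcp_pos"])*1e3)
if __name__=="__main__": snap(sys.argv[1])
E
python3 w.py w1
```

```text
t: 1.6
tcp_pos: [0.4485, 0.2224, 0.2316]
ee_rot: [-0.387, 0.592, 0.387, 0.592]
ft_force: [0.9, 0.6, -0.3]
opening: -0.0
t: 2.6
tcp_pos: [0.551, 0.0408, 0.2314]
ee_rot: [-0.199, 0.678, 0.199, 0.679]
ft_force: [-0.3, 0.2, 0.7]
opening: 0.0
t: 3.6
tcp_pos: [0.551, 0.041, 0.2314]
ee_rot: [0.301, 0.64, -0.301, 0.64]
ft_force: [-0.5, -0.5, 0.1]
opening: 0.003
3.6 [0.55097564 0.04102477 0.23142598] [[0.0, 0.77, 0.638], [0.0, 0.638, -0.77], [-1.0, 0.0, -0.0]] [-0.7   0.33  0.69  1.81 -0.23  1.09 -0.81] [-0.45 -0.48  0.1 ]
opening 0.0028236529448026 pad/tip/tab px [[319.5, 193.8], [408.3, 215.8], [411.3, 219.7]]
err to pad (tool mm) [143.42537925  -1.33093915   2.95746131]
```

View pics/w1.png

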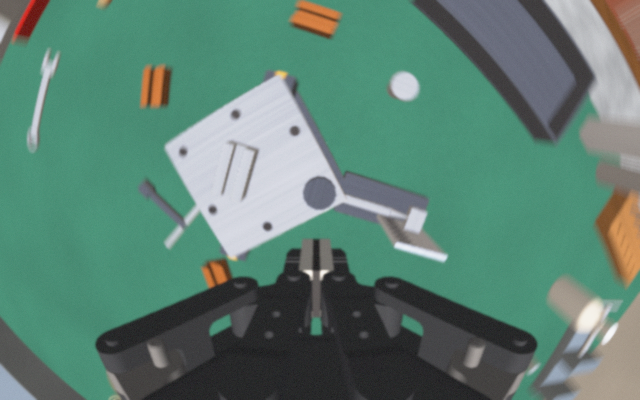

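```bash
python3 -m inch '0 0 0 0.145 0 0 255; 0 0 0 0.145 0 0 255; 25 30 10 0 0 0 255; 25 30 10 0 0 0 255; 25 30 10 0 0 0 255; 25 30 10 0 0 0 255; 0 0 0 0 0 0 255; 0 0 0 0 0 0 255; 0 0 0 0 0 0 255; 0 0 0 0 0 0 255'
python3 w.py w2
python3 -m inch '0 -30 -10 0 0 0 255; 0 -30 -10 0 0 0 255; 0 -30 -10 0 0 0 255; 0 -30 -10 0 0 0 255; 0 0 0 0 0 0 255; 0 0 0 0 0 0 255; 0 0 0 0 0 0 255; 0 0 0 0 0 0 255; 0 0 0 0 0 0 255; 0 0 0 0 0 0 255'
python3 w.py w3
python3 - <<'E'
import cv2
for n in("w2","w3"):
    cv2.imwrite(f"pics/{n}c.png",cv2.resize(cv2.imread(f"pics/{n}.png")[170:300,270:470],None,fx=4,fy=4,interpolation=2))
E
```

```text
t: 4.65
tcp_pos: [0.677, 0.0517, 0.1331]
ee_rot: [0.389, 0.591, -0.388, 0.591]
ft_force: [-0.4, -0.6, 0.0]
opening: 0.001
4.65 [0.67695991 0.05168611 0.13306691] [[0.002, 0.918, 0.397], [0.001, 0.397, -0.918], [-1.0, 0.002, -0.0]] [-0.56  0.66  0.65  1.59 -0.45  1.04 -0.95] [-0.44 -0.64  0.02]
opening 0.0009528804093110731 pad/tip/tab px [[271.7, 362.8], [386.4, 348.7], [395.4, 339.0]]
err to pad (tool mm) [  44.80089387 -120.37229986  -37.02167697]
t: 5.7
tcp_pos: [0.5513, 0.0408, 0.1311]
ee_rot: [0.388, 0.591, -0.389, 0.591]
ft_force: [-0.1, -0.5, -0.3]
opening: -0.0
5.7 [0.55128137 0.04077725 0.1310957 ] [[-0.0, 0.918, 0.397], [-0.0, 0.397, -0.918], [-1.0, -0.0, 0.0]] [-0.68  0.47  0.7   1.91 -0.38  0.89 -0.96] [-0.08 -0.53 -0.28]
opening -5.617192199153818e-05 pad/tip/tab px [[321.4, 228.5], [453.5, 219.3], [456.6, 220.1]]
err to pad (tool mm) [43.09685406 -0.57301151  2.82768666]
```

View pics/w2c.png

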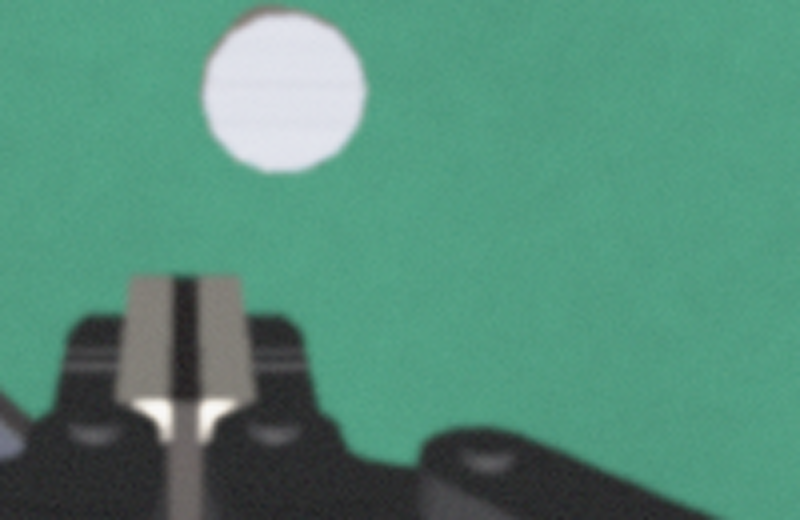

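View pics/w3c.png

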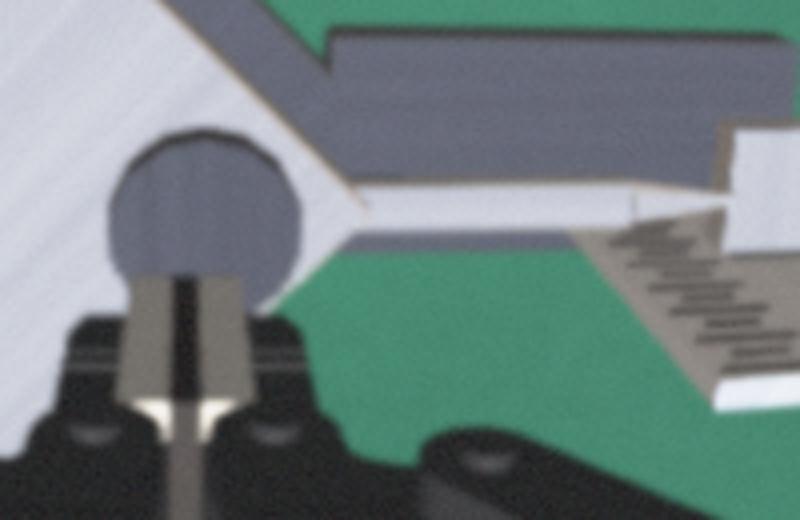

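w3: the pad is at px (321,225), the tip at (451.5,220.5) right against the tab's side, and the tab's top face spans crop (725..800,125..252). These agree with my predictions to about 3 px. Next I fit the tab height.

```bash
cat > fit.py <<'E'
from w import *
P=np.load("pics/w3.npy")
c=lambda u,v:np.array([270+(u+.5)/4-.5,170+(v+.5)/4-.5])
def pts(p):
    x,y,a,zt,yt,w=p
    L=[[0,-.07,.088],[0,-.168,.072],[-.018,-.151,.110],[-.023,-.151,.110],[-.018,yt,zt],[-.018+w,yt,zt],[-.018+w,yt,zt-.01],[.030,-.0995,.015]]
    return F(x,y,a,L[:7])
M=np.array([c(204,221),c(727,202),c(717,383),c(714,410),c(725,252),c(735,125),c(716,127)])
f=lambda p:np.r_[(wproj(pts(p),P[:3],P[3:])-M).ravel(),(p[:2]-X[:2])/.002*.5,(p[2]-X[2])/.02*.5]
if __name__=="__main__":
    r=least_squares(f,[*X,.05,-.172,.02],x_scale=[.01,.01,.1,.01,.01,.01]); J=np.linalg.inv(r.jac.T@r.jac)
    print(r.x,np.sqrt(np.diag(J))*.7); print(r.fun[:14].reshape(-1,2).round(1).tolist())
    for z in (.044,.049,.054,.059):
        g=lambda q:f(np.r_[q[:3],z,q[3:]]); print(z,least_squares(g,[*X,-.172,.02],x_scale=[.01,.01,.1,.01,.01]).cost)
    print("pad",F(*r.x[:3],[0,-.07,.088]))
E
python3 fit.py
```

```text
[ 0.52693506  0.1038432   0.38772988  0.05032978 -0.17773819  0.02537019] [0.00075623 0.00034007 0.00565073 0.00193353 0.00099533 0.00059646]
[[0.2, 0.9], [1.6, -0.4], [-0.5, -0.4], [-1.1, -0.1], [-1.2, -0.2], [0.6, 1.8], [0.5, -1.8]]
0.044 9.788712340824148
0.049 7.429381521561963
0.054 8.222969947666227
0.059 12.610985114758272
pad [[0.5534012  0.03903932 0.088     ]]
```

```bash

python3 -m inch '0 -10 25 0 0 0 255; 0 -10 25 0 0 0 255; 0 -10 25 0 0 0 255; 0 -10 25 0 0 0 255; 0 0 0 0 0 0 255; 0 0 0 0 0 0 255; 0 0 0 0 0 0 255; 0 0 0 0 0 0 255; 0 0 0 0 0 0 255; 0 0 0 0 0 0 255'
python3 w.py w4
python3 - <<'E'
import cv2
cv2.imwrite(f"pics/w4c.png",cv2.resize(cv2.imread(f"pics/w4.png")[110:260,200:400],None,fx=4,fy=4,interpolation=2))
E
```

```text
t: 6.75
tcp_pos: [0.554, -0.0661, 0.1313]
ee_rot: [0.388, 0.591, -0.388, 0.591]
ft_force: [-0.4, 1.0, 1.0]
opening: -0.001
6.75 [ 0.55398688 -0.06605012  0.1312605 ] [[-0.0, 0.918, 0.398], [0.0, 0.398, -0.918], [-1.0, 0.0, -0.0]] [-0.49  0.48  0.7   1.9  -0.39  0.9  -0.76] [-0.43  0.97  0.98]
opening -0.0006572125434263042 pad/tip/tab px [[170.4, 168.9], [319.6, 162.6], [338.3, 169.6]]
err to pad (tool mm) [ 43.27697772  39.39938648 -96.24840415]
```

View pics/w4c.png

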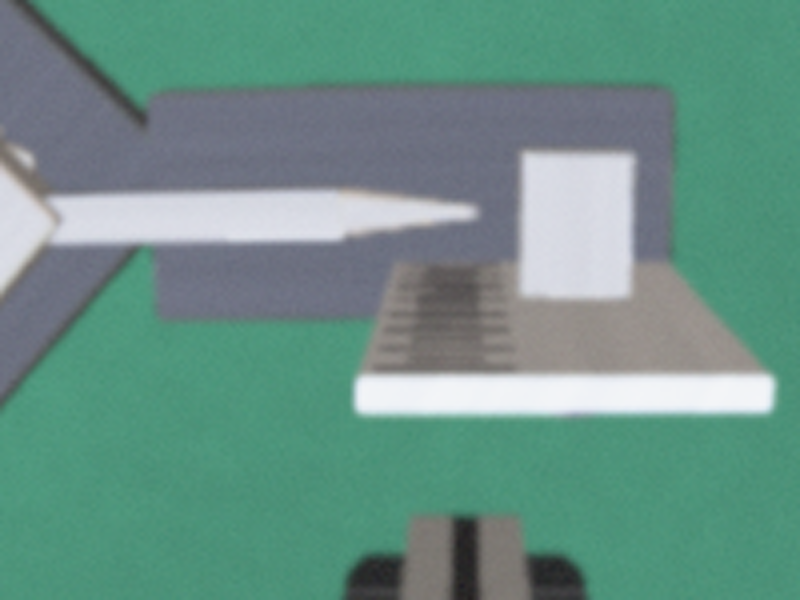

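w4: the tip is at crop (478,212), the tab's top face spans (520..634,152..298) and the scale's top edge runs (357..772,373). I'll fit both views together.

```bash
cat > fit2.py <<'E'
from fit import *
P4=np.load("pics/w4.npy"); d=lambda u,v:np.array([200+(u+.5)/4-.5,110+(v+.5)/4-.5])
M4=np.array([d(478,212),d(357,373),d(355,412),d(772,374),d(773,413),d(520,152),d(635,152),d(632,298),d(520,298),d(395,263),d(672,263)])
def p4(p):
    x,y,a,zt,yt,w,zb=p
    return F(x,y,a,[[0,-.168,.072],[-.018,-.151,.11],[-.023,-.151,.11],[-.018,-.209,.11],[-.023,-.209,.11],[-.018+w,yt,zt],[-.018+w,yt-.02,zt],[-.018,yt-.02,zt],[-.018,yt,zt],[-.018,-.151,zb],[-.018,-.209,zb]])
# p[7:9],p[9:11]: small pixel offset per view (calibration slack)
def g(p):
    a=(wproj(pts(p[:6]),P[:3],P[3:])-M+p[7:9]); b=(wproj(p4(p[:7]),P4[:3],P4[3:])-M4+p[9:11])
    return np.r_[a.ravel(),b.ravel(),p[7:11]/2]
r=least_squares(g,[*X,.05,-.172,.02,.012,0,0,0,0],x_scale=[.01,.01,.1,.01,.01,.01,.01,1,1,1,1],loss="soft_l1")
s=np.sqrt(np.diag(np.linalg.inv(r.jac.T@r.jac)))
print(r.x.round(4),s.round(4)); print(g(r.x)[:36].reshape(-1,2).round(1).tolist())
pad=F(*r.x[:3],[0,-.07,.088])[0]; o=manip.observe(); print("pad",pad,"tool mm",R.from_quat(o["ee_rot"]).inv().apply(pad-o["tcp_pos"])*1e3)
E
python3 fit2.py
```

```text
[ 0.5252  0.1032  0.4033  0.054  -0.1759  0.0264  0.0189 -0.0687  0.5193
  0.5272  0.3005] [1.7000e-03 1.0000e-03 8.7000e-03 1.8000e-03 6.0000e-04 6.0000e-04
 3.7000e-03 1.2205e+00 1.3059e+00 1.3285e+00 1.4272e+00]
[[-0.1, 2.5], [1.6, -0.9], [-0.1, -0.6], [-0.6, -0.3], [-1.1, 0.8], [0.4, 1.2], [0.3, -2.4], [0.3, -0.4], [0.1, 0.5], [0.8, -0.5], [-0.0, 0.9], [-0.9, -0.3], [0.7, -0.1], [-0.2, 0.3], [-0.5, -0.2], [0.2, -0.4], [-0.0, -0.1], [-0.5, 0.5]]
pad [0.55270211 0.03884188 0.088     ] tool mm [ 43.30060257  40.57956807 -96.92114299]
```

```bash

python3 -m inch '0 10 -24 0 0 0 255; 0 10 -24 0 0 0 255; 0 10 -24 0 0 0 255; 0 10 -24 0 0 0 255; 10 0 0 0 0 0 255; 10 0 0 0 0 0 255; 10 0 0 0 0 0 255; 5 0 0 0 0 0 255; 0 0 0 0 0 0 255; 0 0 0 0 0 0 255'
python3 w.py w5
python3 -m inch '2 0 0 0 0 0 255; 2 0 0 0 0 0 255; 2 0 0 0 0 0 255; 1 0 0 0 0 0 255; 1 0 0 0 0 0 255; 1 0 0 0 0 0 255; 1 0 0 0 0 0 255; 1 0 0 0 0 0 255; 0 0 0 0 0 0 255; 0 0 0 0 0 0 255'
```

```text
t: 7.8
tcp_pos: [0.5526, 0.0364, 0.0963]
ee_rot: [0.389, 0.591, -0.389, 0.591]
ft_force: [0.5, 0.3, 0.8]
opening: 0.0
7.8 [0.55263369 0.03642365 0.09627845] [[-0.0, 0.919, 0.395], [-0.0, 0.395, -0.919], [-1.0, -0.0, 0.0]] [-0.65  0.52  0.66  1.94 -0.43  0.83 -0.92] [0.49 0.33 0.76]
opening 0.00035762683851262445 pad/tip/tab px [[314.0, 249.6], [469.0, 235.3], [470.7, 234.3]]
err to pad (tool mm) [ 8.27804146 -0.10054007 -1.69214672]
t: 8.85
tcp_pos: [0.5528, 0.0367, 0.0859]
ee_rot: [0.389, 0.591, -0.388, 0.591]
ft_force: [-2.3, -0.9, 6.8]
opening: 0.004
```

```bash

python3 -m inch '1 0 0 0 0 0 255; 1 0 0 0 0 0 255; 1 0 0 0 0 0 255; 1 0 0 0 0 0 255; 1 0 0 0 0 0 255; 1 0 0 0 0 0 255; 0.5 0 0 0 0 0 255; 0 0 0 0 0 0 255; 0 0 0 0 0 0 255; 0 0 0 0 0 0 255'
python3 w.py w6
python3 - <<'E'
import cv2
from rig import manip
cv2.imwrite("pics/scene6.png",manip.camera("scene")[...,::-1])
a=cv2.resize(cv2.imread("pics/w6.png")[195:295,380:500],None,fx=6,fy=6,interpolation=2); cv2.imwrite("pics/w6c.png",a)
E
```

```text
t: 9.85
tcp_pos: [0.5534, 0.0355, 0.08]
ee_rot: [0.389, 0.59, -0.389, 0.591]
ft_force: [-1.5, -3.9, 12.0]
opening: 0.002
9.85 [0.55343844 0.03549456 0.08001833] [[0.002, 0.919, 0.395], [-0.001, 0.395, -0.919], [-1.0, 0.001, 0.002]] [-0.63  0.54  0.64  1.95 -0.45  0.79 -0.9 ] [-1.53 -3.94 12.01]
opening 0.0024868552370437484 pad/tip/tab px [[311.4, 263.7], [478.9, 245.5], [479.4, 243.2]]
err to pad (tool mm) [-7.9874046  -0.46277681 -2.84745364]
```

View pics/w6c.png

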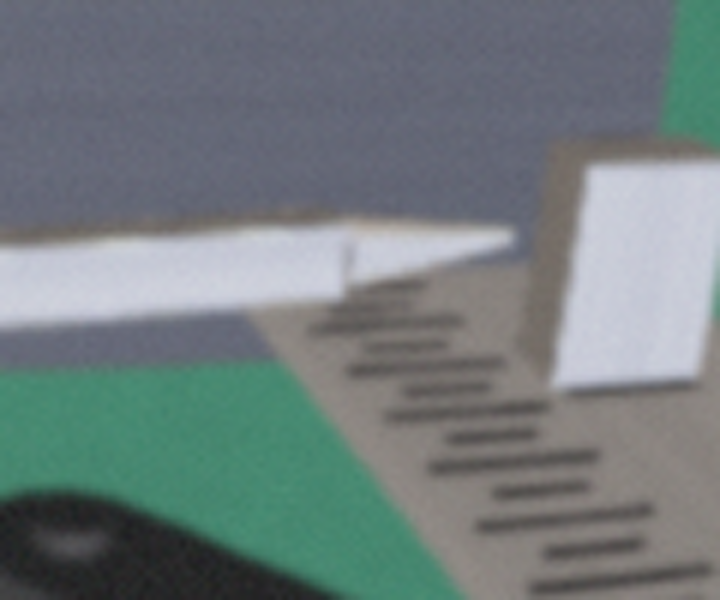

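w6: the tip is at crop (515,236). The tab's near side face spans (587,162)/(553,388) at the top edge and (553,145)/(523,360) at the bottom. I'll add this view to the fit.

```bash
cat > fit3.py <<'E'
import sys
from fit2 import *
P6=np.load("pics/w6.npy"); e=lambda u,v:np.array([380+(u+.5)/6-.5,195+(v+.5)/6-.5])
M6=np.array([e(515,236),e(587,162),e(553,388),e(553,145),e(523,360)])
def p6(p,th):
    x,y,a,zt,yt,w=p[:6]; c,s=np.cos(th),np.sin(th)
    return F(x,y,a,[[0,-.168*c-.006*s,.066+.006*c-.168*s],[-.018+w,yt,zt],[-.018,yt,zt],[-.018+w,yt,zt-.01],[-.018,yt,zt-.01]])
G=lambda p:np.r_[g(p[:11]),(wproj(p6(p,p[11]),P6[:3],P6[3:])-M6+p[12:14]).ravel(),p[12:14]/2]
r=least_squares(G,[*r.x,.13,0,0],x_scale=[.01,.01,.1,.01,.01,.01,.01,1,1,1,1,.1,1,1],loss="soft_l1")
C=np.linalg.inv(r.jac.T@r.jac); th=r.x[11]; tip=.066+.006*np.cos(th)-.168*np.sin(th)
v=np.zeros(14); v[3]=1; v[11]=.168
print(r.x.round(4)); print("tip-mark mm",1e3*(tip-r.x[3]+.005),"+-",1e3*np.sqrt(v@C@v)); print("tip",tip,"mark",r.x[3]-.005)
print(G(r.x)[40:50].reshape(-1,2).round(1).tolist())
E
python3 fit3.py
```

```text
[ 0.5252  0.1032  0.4033  0.054  -0.1759  0.0264  0.0189 -0.0686  0.5193
  0.5273  0.3005] [1.7000e-03 1.0000e-03 8.7000e-03 1.8000e-03 6.0000e-04 6.0000e-04
 3.7000e-03 1.2205e+00 1.3059e+00 1.3285e+00 1.4272e+00]
[[-0.1, 2.5], [1.6, -0.9], [-0.1, -0.6], [-0.6, -0.3], [-1.1, 0.8], [0.4, 1.2], [0.3, -2.4], [0.3, -0.4], [0.1, 0.5], [0.8, -0.5], [-0.0, 0.9], [-0.9, -0.3], [0.7, -0.1], [-0.2, 0.3], [-0.5, -0.2], [0.2, -0.4], [-0.0, -0.1], [-0.5, 0.5]]
pad [0.55270177 0.03884152 0.088     ] tool mm [-7.98212974  0.68422599 -3.3393308 ]
[ 0.5251  0.1031  0.4041  0.0542 -0.1758  0.0262  0.0192 -0.1819  0.426
  0.4039  0.1951  0.1112  0.5407  0.3485]
tip-mark mm 4.094097284143418 +- 1.4938843340354564
tip 0.053312056931128164 mark 0.04921795964698475
[[-0.2, 0.3], [1.1, 0.7], [0.2, 0.5], [-0.2, -1.2], [-1.0, -0.8]]
```

```bash

python3 -m inch '0.5 0 0 0 0 0 255; 0.5 0 0 0 0 0 255; 0.4 0 0 0 0 0 255; 0 0 0 0 0 0 255; 0 0 0 0 0 0 255; 0 0 0 0 0 0 255; 0 0 0 0 0 0 255; 0 0 0 0 0 0 255; 0 0 0 0 0 0 255; 0 0 0 0 0 0 255'
python3 w.py w7
python3 - <<'E'
import cv2,numpy as np
a=cv2.resize(cv2.imread("pics/w7.png")[195:295,380:500],None,fx=6,fy=6,interpolation=2)
cv2.imwrite("pics/w7c.png",a)
E
```

```text
t: 10.95
tcp_pos: [0.5535, 0.0353, 0.0787]
ee_rot: [0.389, 0.59, -0.389, 0.591]
ft_force: [-2.5, -4.8, 12.3]
opening: -0.002
10.95 [0.55351836 0.03529643 0.07872695] [[0.002, 0.919, 0.395], [-0.001, 0.395, -0.919], [-1.0, 0.002, 0.002]] [-0.63  0.54  0.64  1.95 -0.45  0.79 -0.9 ] [-2.55 -4.82 12.28]
opening -0.0015226393740485177 pad/tip/tab px [[311.0, 264.8], [479.6, 246.3], [480.0, 243.9]]
err to pad (tool mm) [-9.27978874 -0.45516627 -3.05692976]
```

View pics/w7c.png

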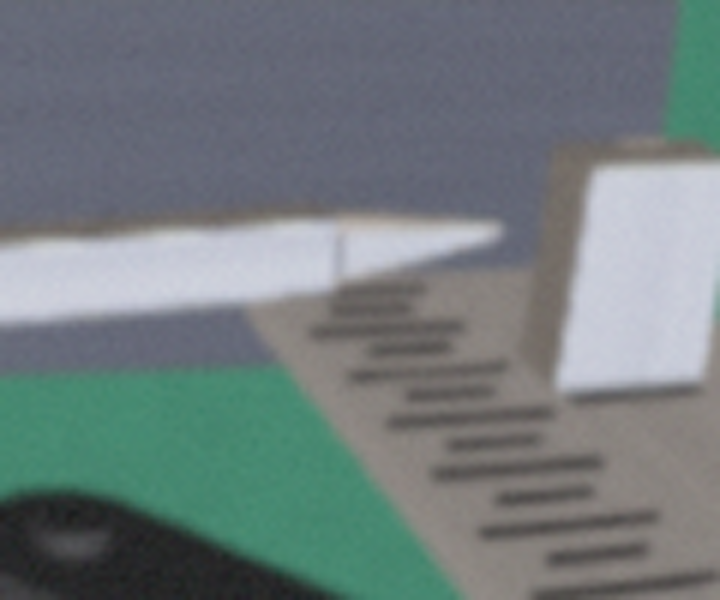

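w7: the tip is at crop (502,232), still to the left of the tab face, whose top edge runs (590,163)-(556,392). Refit.

```bash
sed 's/w6.npy/w7.npy/; s/^M6=.*/M6=np.array([e(502,232),e(590,163),e(556,391),e(556,145),e(526,362)])/' fit3.py > fit4.py; python3 fit4.py | tail -3
python3 - <<'E'
# local check, only tab y-side offset from w4 and this view: gap vs height
import numpy as np, io, contextlib
with contextlib.redirect_stdout(io.StringIO()):
    import fit4 as f
for mark in (.043,.046,.049,.052):
    h=lambda q:f.G(np.r_[q[:3],mark+.005,q[3:]])
    r=f.least_squares(h,np.delete(f.r.x,3),x_scale=[.01,.01,.1,.01,.01,.01,1,1,1,1,.1,1,1],loss="soft_l1")
    th=r.x[10]; print(mark,"cost",round(r.cost,2),"tip",.066+.006*np.cos(th)-.168*np.sin(th))
E
```

```text
tip-mark mm 1.2733275114122462 +- 1.4368271494174345
tip 0.050243955756782824 mark 0.04897062824537058
[[0.0, -0.0], [1.0, 0.8], [0.2, 0.6], [-0.3, -0.9], [-1.1, -0.6]]
0.043 cost 17.9 tip 0.04641741233645394
0.046 cost 12.62 tip 0.04831116344413382
0.049 cost 10.69 tip 0.050263210573339705
0.052 cost 12.71 tip 0.05228289989961794
```

```bash

python3 -m inch '0.4 0 0 0 0 0 255; 0 0 0 0 0 0 255; 0 0 0 0 0 0 255; 0 0 0 0 0 0 255; 0 0 0 0 0 0 255; 0 0 0 0 0 0 255; 0 0 0 0 0 0 255; 0 0 0 0 0 0 255; 0 0 0 0 0 0 255; 0 0 0 0 0 0 255'
python3 -m inch '-1 0 0 0 0 0 255; -1 0 0 0 0 0 255; -1 0 0 0 0 0 255; -1 0 0 0 0 0 255; -1 0 0 0 0 0 255; -1 0 0 0 0 0 255; -1 0 0 0 0 0 255; -1 0 0 0 0 0 255; -1 0 0 0 0 0 255; -1 0 0 0 0 0 255'
python3 -m inch '-1 0 0 0 0 0 255; -1 0 0 0 0 0 255; -1 0 0 0 0 0 255; -1 0 0 0 0 0 255; -2 0 0 0 0 0 255; -2 0 0 0 0 0 255; -2 0 0 0 0 0 255; -2 0 0 0 0 0 255; -2 0 0 0 0 0 255; -2 0 0 0 0 0 255'
python3 -m inch '-10 0 0 0 0 0 255; -10 0 0 0 0 0 255; -15 0 0 0 0 0 255; -20 0 0 0 0 0 255; -20 0 0 0 0 0 255; -15 0 0 0 0 0 255; -10 0 0 0 0 0 255; 0 0 0 0 0 0 255; 0 0 0 0 0 0 255; 0 0 0 0 0 0 255'
python3 w.py w8
```

```text
t: 12.0
tcp_pos: [0.5535, 0.0352, 0.0783]
ee_rot: [0.389, 0.59, -0.389, 0.591]
ft_force: [-2.1, -5.0, 12.0]
opening: 0.001
t: 13.0
tcp_pos: [0.5527, 0.0371, 0.0876]
ee_rot: [0.389, 0.591, -0.388, 0.591]
ft_force: [-2.7, 0.3, 5.4]
opening: 0.0
t: 14.0
tcp_pos: [0.5526, 0.0372, 0.1032]
ee_rot: [0.388, 0.591, -0.388, 0.591]
ft_force: [-0.0, 0.4, 0.3]
opening: -0.001
t: 15.0
tcp_pos: [0.552, 0.0374, 0.2022]
ee_rot: [0.388, 0.591, -0.389, 0.591]
ft_force: [0.2, 1.2, 0.8]
opening: -0.0
15.0 [0.55203977 0.03735081 0.20216741] [[-0.001, 0.918, 0.397], [-0.0, 0.397, -0.918], [-1.0, -0.001, -0.0]] [-0.73  0.38  0.75  1.84 -0.3   1.04 -1.02] [0.19 1.2  0.76]
opening -2.0861352960021483e-05 pad/tip/tab px [[316.0, 199.7], [419.8, 195.4], [425.1, 198.0]]
err to pad (tool mm) [114.16735688   0.23212581  -0.57389732]
```

View pics/w8.png

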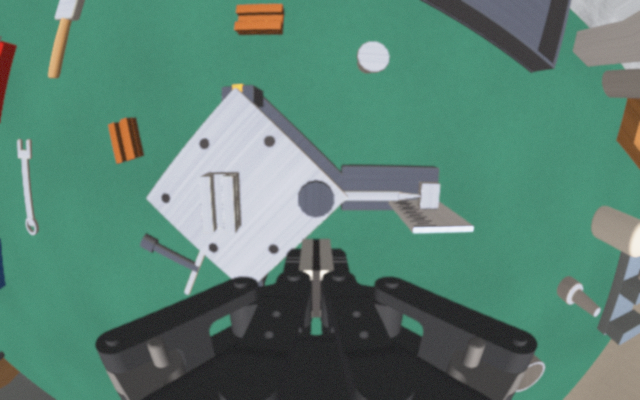

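w8: the plate is level again, the block lies where it was and the bystanders are in place. Handing in.

```bash
python3 -c "
from rig import manip
print(manip.sign_off())"
```

```text
the job is handed in; nothing more can be done
None
```

I pressed the pad with closed fingertips until the pointer was level with the tab, held it, let the plate rise slowly, and drew clear. I then handed the job in at about 15 s; sign-off gave no verdict.

- **Press:** The pad sank about 9.7 mm at roughly 12 N. I held that depth for about 0.9 s, and had held 0.4 mm higher for about 0.8 s just before.
- **Pointer at the mark:** My last camera fit, taken before the final 0.4 mm, put the tip 1.3 ± 1.4 mm above the middle of the tab. That makes it about level during the hold. I took no picture at the final depth.
- **Disagreement:** The fingertip depth puts the tip about 2.5 mm lower than the camera fit does, and the force reading points lower still. On the depth reading the tip was about 2 mm below the tab's middle, still within the 5 mm allowed.
- **Release:** The plate rose at about 10 mm/s. Contact was still 5.4 N at 87.6 mm, which matches the stated force at rest, and dropped to zero after that.
- **Last picture:** The plate is level, the slotted block lies where it was, and nothing looks moved among the bystanders in view. I compared these by eye only. The oil bottle and cup are barely in view there, but the arm never went near them.
- **Unused view:** One wrist view for measuring the tab was hidden behind the fingers, so I left it out.

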